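Set up the standing grater: shut the box, drop the leg, hold it upright

TASK

Get the standing grater on its catch box ready: first push the box's hinged flap fully shut so that it seats on its catch, then flip the grater's folded wire leg over its centre so that it snaps all the way down against its stop in front. Then bring the grater up from where it leans back and hold it upright with the gripper by its white top handle: its hinge spring would tip it back, so finish while still holding it. Leave the other things on the counter where they are.

Things in the scene. Friction and masses are not known exactly. Their poses are not given: they have to be found in the camera images.
- base: Grey plastic catch box of the standing grater, stuck to the counter, 140 x 140 x 80 mm high; origin at the centre of its underside. -x is its front (open side with the flap), +x the back (the grater leans that way), z up. Its front faces the world's -y, give or take 25 degrees. Box, flap, frame and leg do not collide with one another; their stops are in the joints.
- flap (a joint): Angle of the white flap over the box front (rad): 0 = shut, positive = swung outwards, starts 0.7 to 1.3, stop 1.6. Turns easily and stays where left; a sprung ball catch resists with a few newtons from about 0.10 rad, is passed at 0.04 rad, then pulls the flap shut and keeps it.
- flap_hinge (a point): Upright hinge axis of the flap, at x=-70, y=+66 mm of base, 40 mm above the counter. Shut, the flap runs from here to -y of base. Flap: 132 mm wide, 70 mm high (5 to 75 mm above the counter), 8 mm thick, its middle plane through the hinge axis.
- flap_edge (a point): Middle (in height and thickness) of the flap's free upright edge, 132 mm from its hinge, 40 mm above the counter.
- lean (a joint): Lean of the grater frame (rad): 0 = upright, positive = leaning back (to +x of base). Rests at its back stop 0.45; front stop -0.06. A hinge spring and its weight always tip it back, with 0.7 to 0.9 N m anywhere in the range (4 to 5 N at the handle).
- grater: The grater frame: flat white plastic rim with a steel grating panel and a white top handle, 116 mm wide (y), 14 mm thick (x). Origin on its hinge axis (along y) on the box top, at x=+30 mm, y=0, z=90 mm of base; z points along the frame to its top, x to the back. It carries the leg.
- handle_top (a point): Middle of the top edge of the white handle, 180 mm from the frame's hinge axis. The handle is the solid top 45 mm of the frame, 14 mm thick, 116 mm wide, with a round dark mark on it. Hold the grater here, e.g. pinched across the 14 mm from above.
- leg (a joint): Angle of the U-shaped steel wire leg (rad): 0 = folded up against its back stop, growing over the top to the front (-x) and down to its stop at 2.92. A toggle spring presses it against either stop; it tips over at about 0.95 rad (at most 1.1). About 2 N at the bar bring it there; then it snaps down by itself within 2 s.
- leg_pivot (a point): Pivot axis of the leg, along y, in the frame's middle plane, 110 mm from the frame's hinge axis. The leg, 120 mm from here to its cross bar, points up along the frame at joint 0, tilted 0.15 rad to the back of the frame's plane.
- leg_bar (a point): Middle of the leg's straight cross bar (rod 8 mm thick, 134 mm long, along y of base), 120 mm from the leg's pivot axis. Folded up it stands about 0.3 m above the counter, above and behind the handle's top edge, free all round.
- shaker: Steel salt shaker, 42 mm across, 77 mm high, standing by the box; origin at the centre of its underside. Leave alone.
- peeler: White hand peeler with a small grating plate, about 160 x 52 x 12 mm, lying by the box; origin under the middle of its plate. Leave alone.
- eggplant: Half-peeled eggplant, 200 x 100 x 100 mm, lying on the counter; origin under its middle. Leave alone.
- bowl: White bowl, 150 mm across, 60 mm high; origin at the centre of its underside. Leave alone.
- jar: Jar, 64 mm across, 85 mm high; origin at the centre of its underside. Leave alone.
- mug: Blue mug, 80 mm across, 90 mm high; origin at the centre of its underside. Leave alone.
- spoon: Wooden spoon lying on the counter; origin under its middle. Leave alone.

How it is judged:
By the outcome, as a careful person would: the job done as asked, in the order asked, and still so for the second after the job is handed in, while the arm keeps its last pose, push and grip.
It also fails if it takes over 67 s, if anything falls off the work surface, if the arm or the gripper's body presses on something with over 40 N, if the wrist force passes 120 N, or if a joint passes its speed limit or range.

ROBOT

A 6-joint arm with a two-finger parallel gripper is mounted at the origin on the work surface. World frame = base frame: x ahead of the robot, y to its left, z up, the work surface at z = 0. Lengths are in m, angles in rad, forces in N, time in s.
With the tool pointing down it reaches from about 0.375 to 0.975 m from the base axis. Payload 3.8 kg.
Tool frame: the origin (TCP) lies between the finger pads, 19 mm behind the fingertips; this is the grasp point; z points along the fingers, y is the line along which they close (so a half turn about z gives the same grasp; the last joint's range is limited). The gripper opens to 85 mm and grips with 20 to 120 N. Pads are 22 mm wide; open, the fingers measure 114 mm over their backs; the gripper's body (76 mm by 85 mm) begins 54 mm behind the grasp point. The pads swing forward as they close: fully open they stand 13 mm farther back than shut.
Start: joints at [1.291, 0.264, 1.604, -0, 1.274, -0.037], TCP at [0.162, 0.655, 0.25] pointing down, gripper open.
Joint ranges: [-2.63, 2.63], [-0.94, 2.18], [0.31, 2.57], [-1.31, 4.45], [0, 2.66], [-2.55, 2.55]. Speed limits (rad/s): [2.57, 2.57, 3.14, 3.14, 3.14, 3.14].

INTERFACE

Orientations are given as a rotation vector (axis times angle).
In Python, from workcell import bot, optics gives the robot as it stands.
- The arm moves only by the shell command python3 -m jog 'ROWS' [OPENING] [FORCE]. ROWS is JSON, a list of rows, each an object of numbers: "dx", "dy", "dz": the shift along the tool's x, y, z in mm; "ax", "ay", "az": the turn, a rotation vector about the tool's x, y, z in degrees. A call has 1 to 20 rows; each row shifts and turns the commanded pose from where the row before left it, along the tool's axes as they then stand; what a row does not reach is not made up. A row lasts 1/12 s, in which the tool goes at most 41.7 mm and 7.16 degrees, less where a joint would pass 70% of its speed; a pose out of reach is approached as far as the arm can. A call with a gripper value outside its range is refused whole. OPENING is the opening, from 0 (shut) to 1 (fully open), set as the call begins (- or left out, the last holds). The fingers move at their own pace and stop on an object; FORCE is the grip in N (left out, the last holds). Time passes only in rows, so rows that do not move let the fingers close. It gives the time, the measured TCP pose, the force, the opening and the grip force at its end, in the units of the state.
- bot.read_state(): the state, without advancing time (a new reading comes with each control period).
- optics.read_camera(name): name is "scene" or "side" or "wrist"; returns a dict with "img" (384x512x3 uint8, red, green, blue), "vertical_fov" (degrees; the focal length in pixels is half the picture's height over the tangent of half this angle, whatever the lens; pixels are square), "cx", "cy" (the principal point, pixels), "R" (3x3) and "t" (3): a world point X has camera coordinates R X + t; the wrist camera has in their place "tool_from_camera" (4x4, takes a point from camera to tool coordinates, whose origin is the TCP and whose axes are the flange's). Camera axes: x right, y down, z forward; pixel columns grow to the right and rows downward; lengths in m; the calibration is good to about 2 mm. A picture is of the moment at which its call begins: read the wrist's pose just before it. There is no depth.
- bot.finish_job(): hands the job in; it is judged then, once.
The state is a dict: "time": time; "q": joint angles; "joint_vel": joint speeds; "joint_torque": joint torques, N m; "tool_pos": TCP position; "tcp_rot": TCP orientation; "wrist_force": force on the tool from outside, world axes, zero at the start; "torque": the same for the moment, N m; "width": opening from 0.0 (shut) to 1.0 (fully open); "grip_force": force on a finger pad.
Only numpy, scipy, OpenCV 4.12 (cv2) and the standard library are available. Lean on these libraries where they do the work, as an engineer would, in place of code of your own. Each camera call takes 0.05 s, during which the arm holds its last target. There are 200 camera calls.

## Working session

There is one attempt and no reset: what is moved stays moved. The work goes in short steps, Python scripts to look and compute and a shell command to move; the robot and the scene stay as the last step left them, time stands still between calls to the robot, and variables do not carry over. Pictures are saved under pics/ and viewed, at most 10 in all, crops included, and the job is handed in when it is done.

```bash
ls; mkdir -p pics
cat > h.py <<'E'
import numpy as np, cv2
from workcell import bot, optics
from scipy.spatial.transform import Rotation as Ro
def cam(n):
    s=bot.read_state(); c=optics.read_camera(n)
    f=192/np.tan(np.radians(c["vertical_fov"])/2); c["K"]=np.array([[f,0,c["cx"]],[0,f,c["cy"]],[0,0,1]])
    if n=="wrist":
        T=np.eye(4);T[:3,:3]=Ro.from_rotvec(s["tcp_rot"]).as_matrix();T[:3,3]=s["tool_pos"]
        W=np.linalg.inv(T@np.array(c["tool_from_camera"]));c["R"],c["t"]=W[:3,:3],W[:3,3]
    c["R"]=np.array(c["R"]);c["t"]=np.array(c["t"]);return c
def ray(c,p):
    d=c["R"].T@np.linalg.inv(c["K"])@np.array([p[0],p[1],1.]);return -c["R"].T@c["t"],d/np.linalg.norm(d)
def onz(c,p,z):
    o,d=ray(c,p);return o+d*(z-o[2])/d[2]
def tri(c1,p1,c2,p2):
    o1,d1=ray(c1,p1);o2,d2=ray(c2,p2);a=np.linalg.lstsq(np.c_[d1,-d2],o2-o1,rcond=None)[0]
    A,B=o1+a[0]*d1,o2+a[1]*d2;return (A+B)/2,np.linalg.norm(A-B)
def proj(c,X):
    v=c["K"]@(c["R"]@np.array(X)+c["t"]);return v[:2]/v[2]
def save(c,name,crop=None,s=1):
    im=c["img"][:,:,::-1]
    if crop: x0,y0,x1,y1=crop;im=im[y0:y1,x0:x1]
    cv2.imwrite("pics/"+name,cv2.resize(im,None,fx=s,fy=s,interpolation=cv2.INTER_CUBIC))
E
python3 - <<'E'
from h import *
a=cam("scene");b=cam("side")
for c in(a,b):print(-c["R"].T@c["t"],c["R"][2],c["vertical_fov"],c["cx"],c["cy"])
save(a,"a.png",None,1.56);save(b,"b.png",None,1.56)
print(bot.read_state())
E
```

```text
pics
[ 1.32324053 -0.35495035  1.19773044] [-0.60577722  0.24435368 -0.75718243] 48.911072443214785 250.8744649942871 186.98891109158575
[-0.27826002 -0.89745058  1.21658993] [ 0.52792879  0.54852286 -0.6483933 ] 47.89274705579173 257.2820697515109 187.9969699506762
{'time': 0.1, 'q': array([ 1.29109652e+00,  2.64706637e-01,  1.60525393e+00, -5.21990352e-06,
        1.27370076e+00, -3.69168284e-02]), 'joint_vel': array([-3.15333564e-04, -1.85617450e-03, -2.12495363e-03,  1.95049901e-03,
       -9.34829341e-06, -9.23001127e-04]), 'joint_torque': array([-1.21491860e-05, -5.16703963e+01, -3.68589807e+01, -3.39767519e-05,
        6.18925624e-03, -3.18510240e-05]), 'tool_pos': array([0.16211379, 0.6545949 , 0.24875815]), 'tcp_rot': array([-0.3803852 , -3.11815381,  0.00320973]), 'wrist_force': array([-0.54215571,  0.34897838, -0.30256403]), 'torque': array([0.04726197, 0.00053467, 0.00563685]), 'grip_force': 0.0, 'width': 1.0003893132191997}
```

View pics/a.png

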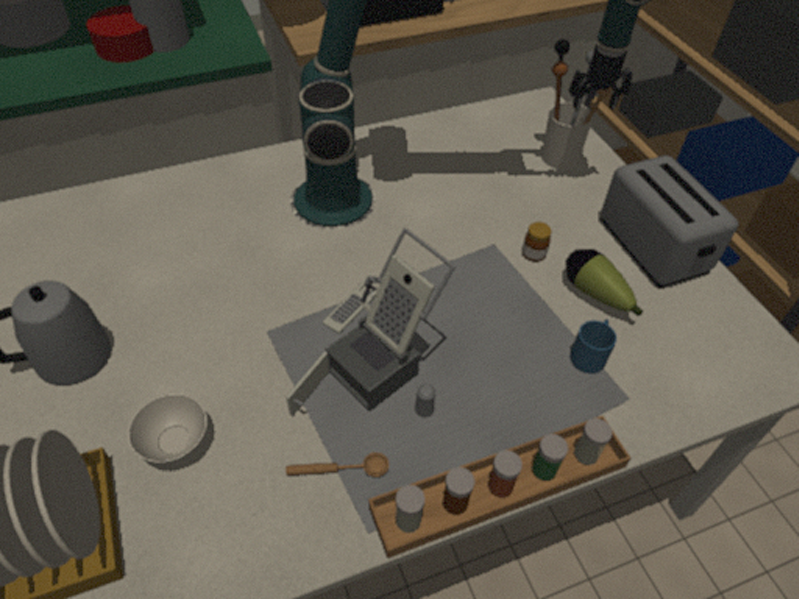

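View pics/b.png

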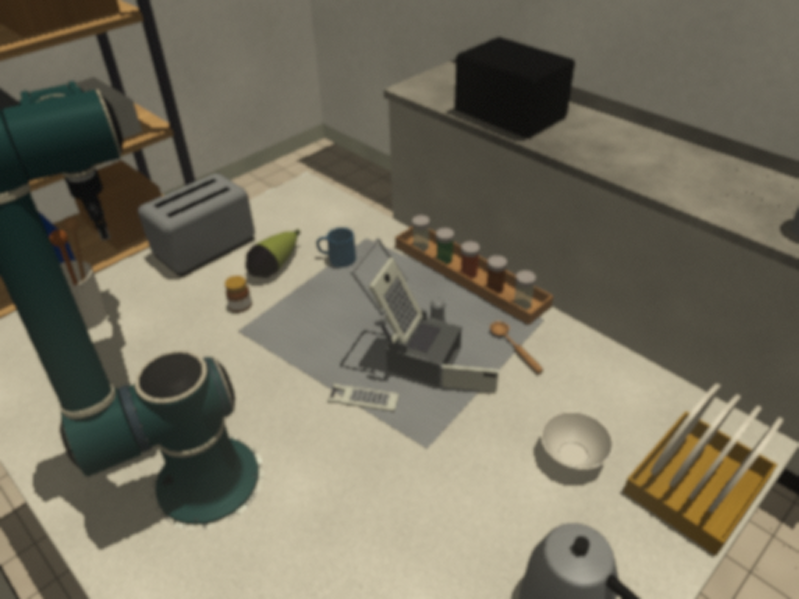

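The scene view (800 px wide) shows the box at about (375,355), the flap swung out to (293,405), the handle mark at (407,279) and the leg bar from (405,232) to (452,268). In the side view the mark is at (387,278), the bar spans (355,265) to (378,240), and the flap's free end is at (497,380). I'll zoom in on both.

Run:
```python
from h import *
a=cam("scene");b=cam("side")
A=cv2.resize(a["img"][140:270,175:295],None,fx=4.5,fy=4.5,interpolation=cv2.INTER_CUBIC)
B=cv2.resize(b["img"][145:275,205:325],None,fx=4.5,fy=4.5,interpolation=cv2.INTER_CUBIC)
im=np.hstack([A[:,:540],B[:,:540]])[:,:,::-1]
im=np.clip(im*1.4,0,255).astype(np.uint8)
im=cv2.resize(im,(800,433)); cv2.imwrite("pics/c.png",im) # scale 800/1080*4.5=3.333
```

```text
(no output)
```

View pics/c.png

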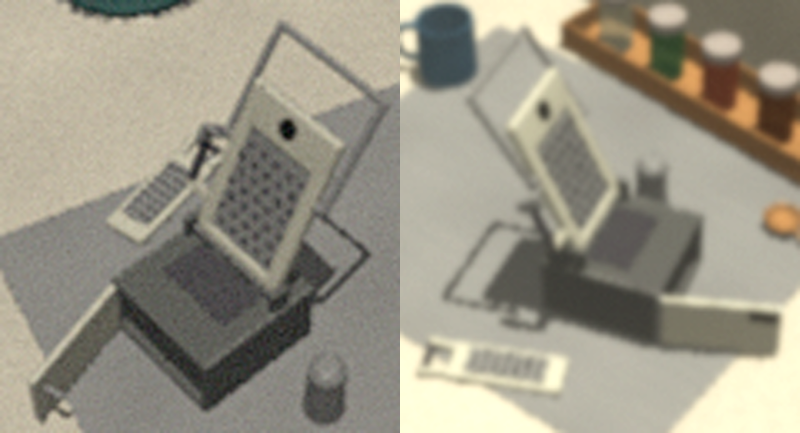

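The crop gives matching points in both views: the bar ends, handle corners, mark, flap free-edge corners and hinge top. I'll triangulate these.

Run:
```python
from h import *
a=cam("scene");b=cam("side")
P={"bar-":((283,25),(472,100)),"bar+":((386,103),(524,30)),"h-":((262,82),(511,122)),"h+":((343,148),(556,70)),"mark":((288,129),(544,109)),
"ftop":((33,385),(780,312)),"fbot":((38,420),(777,355)),"hinge":((118,285),(660,297)),"boxBL":((195,225),(545,262)),"boxFR":((205,375),(703,213))}
Q={}
for k,(p,q) in P.items():
    X,e=tri(a,(175+p[0]/3.3333,140+p[1]/3.3333),b,(205+(q[0]-400)/3.3333,145+q[1]/3.3333));Q[k]=X;print(k,X.round(4),round(e,4))
for k in("bar","h"):
    d=Q[k+"+"]-Q[k+"-"];print(k,np.linalg.norm(d),np.degrees(np.arctan2(d[1],d[0])),(Q[k+"+"]+Q[k+"-"])/2)
d=Q["ftop"]-Q["hinge"];print(np.linalg.norm(d),np.degrees(np.arctan2(d[1],d[0])))
# shaker base, peeler
print(onz(a,(175+325/3.333,140+418/3.333),0))
print(Ro.from_rotvec(bot.read_state()["tcp_rot"]).as_matrix().round(3))
```

```text
bar- [0.4553 0.0194 0.2865] 0.0069
bar+ [0.5775 0.0696 0.286 ] 0.0057
h- [ 0.4847 -0.0096  0.253 ] 0.0001
h+ [0.5842 0.0278 0.249 ] 0.0059
mark [ 0.5362 -0.0044  0.2383] 0.0023
ftop [ 0.6121 -0.2828  0.0683] 0.003
fbot [ 0.6104 -0.285   0.0025] 0.0047
hinge [ 0.535  -0.1772  0.0737] 0.0051
boxBL [ 0.4838 -0.0685  0.0766] 0.0251
boxFR [ 0.6627 -0.1302  0.0796] 0.0007
bar 0.1320663726360497 22.318938083318077 [0.516392   0.04449145 0.286255  ]
h 0.10636858327925326 20.617227212212097 [0.53446706 0.00907229 0.2509727 ]
0.1308557986189638 -53.897740088003054
[ 0.70181456 -0.02162401  0.        ]
[[-0.971  0.24  -0.   ]
 [ 0.24   0.971 -0.001]
 [ 0.    -0.001 -1.   ]]
```

```bash
python3 -m jog '[{"dz":-38,"az":-7},{"dz":-38,"az":-7},{"dz":-38,"az":-7},{"dz":-38,"az":-7},{"az":-7.1},{"dx":-10,"dy":-35},{"dx":-10,"dy":-38},{"dx":-10,"dy":-38},{"dx":-10,"dy":-38},{"dx":-10,"dy":-38},{"dy":-38},{"dy":-38},{"dy":-38},{"dy":-38},{"dy":-38},{"dy":-38},{"dy":-38},{"dy":-38},{"dy":-38},{"dy":-38}]' 0 40
cat >> h.py <<'E'
C=np.array([.572,-.090]);YAW=np.radians(21.3)
U=np.array([-np.sin(YAW),np.cos(YAW)]);V=np.array([np.cos(YAW),np.sin(YAW)])
def tobase(X):
    d=np.array(X[:2])-C;return np.r_[d@U,-(d@V),X[2]]
def st():
    s=bot.read_state();R=Ro.from_rotvec(s["tcp_rot"]).as_matrix()
    print("t",round(s["time"],2),"base mm",(1000*tobase(s["tool_pos"])).round(1),"F",s["wrist_force"].round(1),"yang",np.degrees(np.arctan2(R[1,1],R[0,1])).round(1),"ztool",R[:,2].round(3),"w",round(s["width"],3),"g",round(s["grip_force"],1))
E
python3 - <<'E'
from h import *
st()
c=cam("scene");print("bowl",1000*tobase(onz(c,(170/1.56,430/1.56),.03)),"spoon",1000*tobase(onz(c,(375/1.56,465/1.56),0)))
E
```

```text
t 0.3 base mm [842.9 111.2 249.5] F [-0.4 -0.4  0.4] yang 76.1 ztool [-0.    -0.001 -1.   ] w 0.996 g 0.0
bowl [-398.39804378  150.610798     30.        ] spoon [-135.89275604 -162.34660889    0.        ]invalid input
```

```bash
python3 -m jog '[{"dx":0,"dy":0,"dz":-38,"ax":0,"ay":0,"az":-7}]' 0 40; echo; python3 -m jog --help
```

```text
time: 0.43
tool_pos: [0.161, 0.6506, 0.2782]
tcp_rot: [-0.188, -3.132, 0.026]
wrist_force: [0.7, -0.7, -2.5]
width: 0.884
grip_force: 0.0
invalid input: not JSON, or not a number
```

```bash
python3 -m jog '[{"dz":-38,"az":-7}]'
```

```text
invalid input
```

```bash
python3 -m jog '[{"dx":0,"dy":0,"dz":-38,"ax":0,"ay":0,"az":-7},{"dx":0,"dy":0,"dz":-38,"ax":0,"ay":0,"az":-7},{"dx":0,"dy":0,"dz":-38,"ax":0,"ay":0,"az":-7},{"dx":0,"dy":0,"dz":0,"ax":0,"ay":0,"az":-7},{"dx":-10,"dy":-30,"dz":0,"ax":0,"ay":0,"az":0},{"dx":-10,"dy":-38,"dz":0,"ax":0,"ay":0,"az":0},{"dx":-10,"dy":-38,"dz":0,"ax":0,"ay":0,"az":0},{"dx":-10,"dy":-38,"dz":0,"ax":0,"ay":0,"az":0},{"dx":-10,"dy":-38,"dz":0,"ax":0,"ay":0,"az":0},{"dx":0,"dy":-38,"dz":0,"ax":0,"ay":0,"az":0},{"dx":0,"dy":-38,"dz":0,"ax":0,"ay":0,"az":0},{"dx":0,"dy":-38,"dz":0,"ax":0,"ay":0,"az":0},{"dx":0,"dy":-38,"dz":0,"ax":0,"ay":0,"az":0},{"dx":0,"dy":-38,"dz":0,"ax":0,"ay":0,"az":0},{"dx":0,"dy":-38,"dz":0,"ax":0,"ay":0,"az":0},{"dx":0,"dy":-38,"dz":0,"ax":0,"ay":0,"az":0},{"dx":0,"dy":-38,"dz":0,"ax":0,"ay":0,"az":0}]' 0 40
python3 -c "
from h import *
st()"
```

```text
time: 1.85
tool_pos: [0.3839, 0.218, 0.4023]
tcp_rot: [-0.575, 3.087, 0.0]
wrist_force: [0.8, -0.4, -0.2]
width: 0.001
grip_force: 0.0
t 1.85 base mm [355.3  63.4 402.3] F [ 0.8 -0.4 -0.2] yang 111.1 ztool [ 0.001  0.    -1.   ] w 0.001 g 0.0
```

```bash
python3 -m jog '[{"dx":0,"dy":-38,"dz":0,"ax":0,"ay":0,"az":0},{"dx":0,"dy":-38,"dz":0,"ax":0,"ay":0,"az":0},{"dx":0,"dy":-38,"dz":0,"ax":0,"ay":0,"az":0},{"dx":0,"dy":-38,"dz":0,"ax":0,"ay":0,"az":0},{"dx":0,"dy":-38,"dz":0,"ax":0,"ay":0,"az":0},{"dx":0,"dy":-38,"dz":0,"ax":0,"ay":0,"az":0},{"dx":0,"dy":-38,"dz":0,"ax":0,"ay":0,"az":0},{"dx":0,"dy":-38,"dz":0,"ax":0,"ay":0,"az":0},{"dx":0,"dy":-38,"dz":0,"ax":0,"ay":0,"az":0},{"dx":0,"dy":-38,"dz":0,"ax":0,"ay":0,"az":0},{"dx":8,"dy":-38,"dz":0,"ax":0,"ay":0,"az":0},{"dx":8,"dy":-38,"dz":0,"ax":0,"ay":0,"az":0},{"dx":8,"dy":-38,"dz":0,"ax":0,"ay":0,"az":0},{"dx":8,"dy":-38,"dz":0,"ax":0,"ay":0,"az":0},{"dx":0,"dy":0,"dz":35,"ax":0,"ay":0,"az":0},{"dx":0,"dy":0,"dz":35,"ax":0,"ay":0,"az":0},{"dx":0,"dy":0,"dz":35,"ax":0,"ay":0,"az":0},{"dx":0,"dy":0,"dz":35,"ax":0,"ay":0,"az":0},{"dx":0,"dy":0,"dz":35,"ax":0,"ay":0,"az":0},{"dx":0,"dy":0,"dz":0,"ax":0,"ay":0,"az":0}]' 0 40
python3 -c "
from h import *
st();c=cam('side');save(c,'d.png',(180,110,400,275),3.5)"
```

```text
time: 3.52
tool_pos: [0.5406, -0.2856, 0.2179]
tcp_rot: [0.572, -3.077, -0.015]
wrist_force: [-1.2, 1.0, -0.7]
width: -0.005
grip_force: 0.0
t 3.52 base mm [-170.8  100.3  217.9] F [-1.2  1.  -0.7] yang 111.1 ztool [-0.013  0.008 -1.   ] w -0.005 g 0.0
```

View pics/d.png

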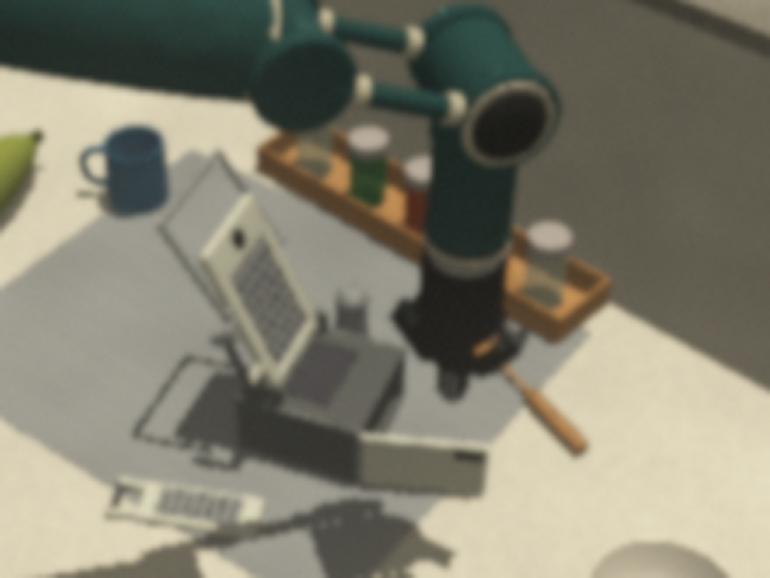

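The gripper hangs over the front left of the box, at (450,380) in the crop. The flap is still open at (425,465), with the fingers on its outer side. I'll lower and sweep next.

```bash
python3 -m jog '[{"dx":0,"dy":-8,"dz":33,"ax":0,"ay":0,"az":0},{"dx":0,"dy":0,"dz":33,"ax":0,"ay":0,"az":0},{"dx":0,"dy":0,"dz":33,"ax":0,"ay":0,"az":0},{"dx":0,"dy":0,"dz":33,"ax":0,"ay":0,"az":0},{"dx":0,"dy":0,"dz":30,"ax":0,"ay":0,"az":0},{"dx":0,"dy":0,"dz":0,"ax":0,"ay":0,"az":0},{"dx":0,"dy":0,"dz":0,"ax":0,"ay":0,"az":0}]' 0 40
python3 - <<'E'
from h import *
st()
for p in np.r_[1.2:-0.05:-.2,0]:
    print(round(p,2),(np.array([-70,66])+105*np.array([-np.sin(p),-np.cos(p)])+20*np.array([-np.cos(p),np.sin(p)])).round())
E
```

```text
time: 4.15
tool_pos: [0.5487, -0.2958, 0.0659]
tcp_rot: [0.575, -3.088, -0.001]
wrist_force: [-0.3, -1.2, 0.4]
width: 0.001
grip_force: 0.0
t 4.15 base mm [-183.2   96.5   65.9] F [-0.3 -1.2  0.4] yang 111.1 ztool [-0.001  0.    -1.   ] w 0.001 g 0.0
1.2 [-175.   47.]
1.0 [-169.   26.]
0.8 [-159.    7.]
0.6 [-146.   -9.]
0.4 [-129.  -23.]
0.2 [-110.  -33.]
0.0 [-90. -39.]
0.0 [-90. -39.]
```

```bash
python3 -m jog '[{"dx":0,"dy":0,"dz":20,"ax":0,"ay":0,"az":0},{"dx":-15,"dy":0,"dz":0,"ax":0,"ay":0,"az":0},{"dx":-15,"dy":2,"dz":0,"ax":0,"ay":0,"az":0},{"dx":-20,"dy":6,"dz":0,"ax":0,"ay":0,"az":0},{"dx":-20,"dy":6,"dz":0,"ax":0,"ay":0,"az":0},{"dx":-10,"dy":5,"dz":0,"ax":0,"ay":0,"az":0},{"dx":-10,"dy":5,"dz":0,"ax":0,"ay":0,"az":0},{"dx":-8,"dy":7,"dz":0,"ax":0,"ay":0,"az":0},{"dx":-8,"dy":7,"dz":0,"ax":0,"ay":0,"az":0},{"dx":-7,"dy":8,"dz":0,"ax":0,"ay":0,"az":0},{"dx":-7,"dy":8,"dz":0,"ax":0,"ay":0,"az":0},{"dx":-5,"dy":9,"dz":0,"ax":0,"ay":0,"az":0},{"dx":-5,"dy":9,"dz":0,"ax":0,"ay":0,"az":0},{"dx":-3,"dy":6,"dz":0,"ax":0,"ay":0,"az":0},{"dx":-2,"dy":4,"dz":0,"ax":0,"ay":0,"az":0},{"dx":0,"dy":0,"dz":0,"ax":0,"ay":0,"az":0},{"dx":0,"dy":0,"dz":0,"ax":0,"ay":0,"az":0}]' 0 40
python3 -c "
from h import *
st();c=cam('scene');save(c,'e.png',(150,110,330,290),3.3)"
```

```text
time: 5.57
tool_pos: [0.6479, -0.1709, 0.0485]
tcp_rot: [-0.575, 3.083, -0.005]
wrist_force: [2.2, -2.8, 5.7]
width: -0.004
grip_force: 0.0
t 5.57 base mm [-103.   -41.3   48.5] F [ 2.2 -2.8  5.7] yang 111.1 ztool [ 0.006 -0.002 -1.   ] w -0.004 g 0.0
```

View pics/e.png

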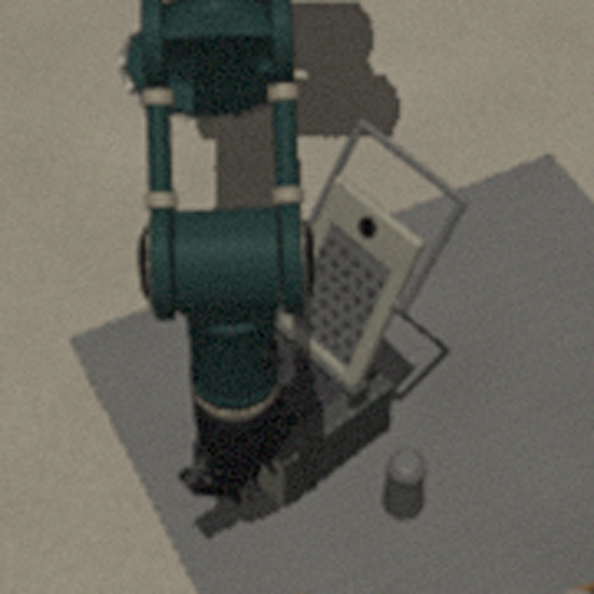

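The flap is almost shut: its end is near (275,480), just ahead of the fingers. I'll press it onto the catch.

```bash
python3 -m jog '[{"dx":0,"dy":3,"dz":0,"ax":0,"ay":0,"az":0},{"dx":0,"dy":3,"dz":0,"ax":0,"ay":0,"az":0},{"dx":0,"dy":3,"dz":0,"ax":0,"ay":0,"az":0},{"dx":0,"dy":2,"dz":0,"ax":0,"ay":0,"az":0},{"dx":0,"dy":2,"dz":0,"ax":0,"ay":0,"az":0},{"dx":0,"dy":0,"dz":0,"ax":0,"ay":0,"az":0},{"dx":0,"dy":0,"dz":0,"ax":0,"ay":0,"az":0}]' 0 40
python3 -c "
from h import *
st()"
python3 -m jog '[{"dx":0,"dy":2,"dz":0,"ax":0,"ay":0,"az":0},{"dx":0,"dy":1,"dz":0,"ax":0,"ay":0,"az":0},{"dx":0,"dy":0,"dz":0,"ax":0,"ay":0,"az":0},{"dx":0,"dy":0,"dz":0,"ax":0,"ay":0,"az":0}]' 0 40
python3 -c "
from h import *
st()"
```

```text
time: 6.2
tool_pos: [0.6484, -0.1641, 0.0536]
tcp_rot: [-0.571, 3.073, -0.018]
wrist_force: [3.9, -10.0, 21.3]
width: -0.004
grip_force: 4.5
t 6.2 base mm [-96.7 -44.3  53.6] F [  3.9 -10.   21.3] yang 111.0 ztool [ 0.018 -0.008 -1.   ] w -0.004 g 4.5
time: 6.53
tool_pos: [0.6481, -0.1621, 0.0545]
tcp_rot: [-0.572, 3.071, -0.022]
wrist_force: [4.0, -13.9, 20.4]
width: -0.0
grip_force: 9.0
t 6.53 base mm [-94.8 -44.7  54.5] F [  4.  -13.9  20.4] yang 111.1 ztool [ 0.02  -0.011 -1.   ] w -0.0 g 9.0
```

```bash
python3 -m jog '[{"dx":0,"dy":-8,"dz":-5,"ax":0,"ay":0,"az":0},{"dx":0,"dy":-10,"dz":-14,"ax":0,"ay":0,"az":0},{"dx":0,"dy":0,"dz":0,"ax":0,"ay":0,"az":0},{"dx":0,"dy":0,"dz":0,"ax":0,"ay":0,"az":0}]' 0 40
python3 -c "
from h import *
st();a=cam('scene');b=cam('side')
A=cv2.resize(a['img'][190:290,170:280],(400,364),interpolation=2);B=cv2.resize(b['img'][160:260,240:350],(400,364),interpolation=2)
cv2.imwrite('pics/f.png',np.clip(np.hstack([A,B])[:,:,::-1]*1.5,0,255))"
```

```text
time: 6.87
tool_pos: [0.646, -0.1726, 0.0647]
tcp_rot: [-0.573, 3.088, -0.0]
wrist_force: [0.1, 0.0, -0.5]
width: 0.002
grip_force: 0.0
t 6.87 base mm [-103.8  -38.9   64.7] F [ 0.1  0.  -0.5] yang 111.0 ztool [ 0.001  0.    -1.   ] w 0.002 g 0.0[ WARN:0@1.964] global loadsave.cpp:1063 imwrite_ Unsupported depth image for selected encoder is fallbacked to CV_8U.
```

View pics/f.png

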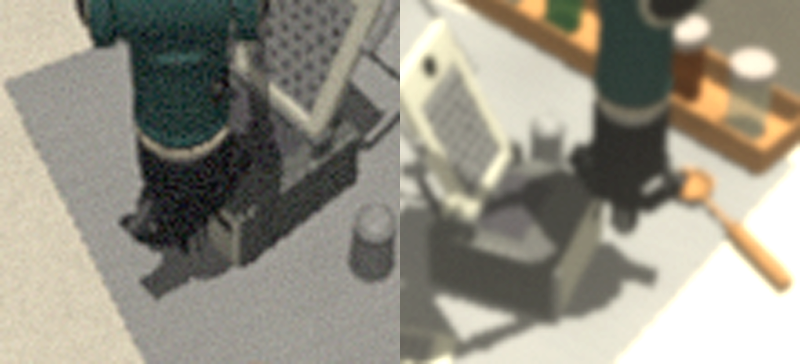

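Both views show the flap nearly flush: its edge is at (225,240) on the left and (585,260) on the right. A gripper knuckle was probably resting on the box top, so I'll push again from higher up.

```bash
python3 -m jog '[{"dx":-6,"dy":3,"dz":-6,"ax":0,"ay":0,"az":0},{"dx":-6,"dy":3,"dz":0,"ax":0,"ay":0,"az":0},{"dx":0,"dy":3,"dz":0,"ax":0,"ay":0,"az":0},{"dx":0,"dy":3,"dz":0,"ax":0,"ay":0,"az":0},{"dx":0,"dy":0,"dz":0,"ax":0,"ay":0,"az":0},{"dx":0,"dy":0,"dz":0,"ax":0,"ay":0,"az":0}]' 0 40
python3 -c "
from h import *
st()"
python3 -m jog '[{"dx":0,"dy":2,"dz":0,"ax":0,"ay":0,"az":0},{"dx":0,"dy":2,"dz":0,"ax":0,"ay":0,"az":0},{"dx":0,"dy":0,"dz":0,"ax":0,"ay":0,"az":0},{"dx":0,"dy":0,"dz":0,"ax":0,"ay":0,"az":0}]' 0 40
python3 -c "
from h import *
st()"
```

```text
time: 7.47
tool_pos: [0.6519, -0.1563, 0.0697]
tcp_rot: [0.576, -3.088, -0.0]
wrist_force: [0.3, 0.5, 0.3]
width: -0.007
grip_force: 0.0
t 7.47 base mm [-90.8 -50.4  69.7] F [0.3 0.5 0.3] yang 111.1 ztool [-0.001  0.    -1.   ] w -0.007 g 0.0
time: 7.8
tool_pos: [0.6507, -0.1532, 0.07]
tcp_rot: [0.575, -3.088, 0.0]
wrist_force: [0.7, -0.4, 0.5]
width: -0.001
grip_force: 0.0
t 7.8 base mm [-87.4 -50.4  70. ] F [ 0.7 -0.4  0.5] yang 111.1 ztool [-0. -0. -1.] w -0.001 g 0.0
```

```bash
python3 -m jog '[{"dx":0,"dy":2,"dz":0,"ax":0,"ay":0,"az":0},{"dx":0,"dy":2,"dz":0,"ax":0,"ay":0,"az":0},{"dx":0,"dy":0,"dz":0,"ax":0,"ay":0,"az":0},{"dx":0,"dy":0,"dz":0,"ax":0,"ay":0,"az":0}]' 0 40
python3 -m jog '[{"dx":0,"dy":2,"dz":0,"ax":0,"ay":0,"az":0},{"dx":0,"dy":2,"dz":0,"ax":0,"ay":0,"az":0},{"dx":0,"dy":0,"dz":0,"ax":0,"ay":0,"az":0},{"dx":0,"dy":0,"dz":0,"ax":0,"ay":0,"az":0}]' 0 40
python3 -c "
from h import *
st()"
```

```text
time: 8.13
tool_pos: [0.6505, -0.1522, 0.0703]
tcp_rot: [-0.575, 3.086, -0.008]
wrist_force: [2.8, -8.8, -3.6]
width: -0.001
grip_force: 4.4
time: 8.47
tool_pos: [0.6503, -0.1518, 0.0705]
tcp_rot: [-0.575, 3.084, -0.016]
wrist_force: [5.5, -18.3, -6.9]
width: -0.001
grip_force: 9.3
t 8.47 base mm [-86.  -50.5  70.5] F [  5.5 -18.3  -6.9] yang 111.1 ztool [ 0.006 -0.009 -1.   ] w -0.001 g 9.3
```

The flap is firm against its stop: the position stays put at 19 N. I'll back off, lift and go behind the leg bar.

```bash
python3 -m jog '[{"dx":0,"dy":-10,"dz":0,"ax":0,"ay":0,"az":0},{"dx":0,"dy":-15,"dz":-10,"ax":0,"ay":0,"az":0},{"dx":0,"dy":0,"dz":-35,"ax":0,"ay":0,"az":0},{"dx":0,"dy":0,"dz":-38,"ax":0,"ay":0,"az":0},{"dx":0,"dy":0,"dz":-38,"ax":0,"ay":0,"az":0},{"dx":10,"dy":0,"dz":-38,"ax":0,"ay":0,"az":0},{"dx":10,"dy":0,"dz":-38,"ax":0,"ay":0,"az":0},{"dx":10,"dy":0,"dz":-38,"ax":0,"ay":0,"az":0},{"dx":10,"dy":0,"dz":-38,"ax":0,"ay":0,"az":0},{"dx":10,"dy":0,"dz":-38,"ax":0,"ay":0,"az":0},{"dx":0,"dy":0,"dz":-10,"ax":0,"ay":0,"az":0},{"dx":0,"dy":30,"dz":0,"ax":0,"ay":0,"az":0},{"dx":0,"dy":38,"dz":0,"ax":0,"ay":0,"az":0},{"dx":0,"dy":38,"dz":0,"ax":0,"ay":0,"az":0},{"dx":0,"dy":38,"dz":0,"ax":0,"ay":0,"az":0},{"dx":0,"dy":38,"dz":0,"ax":0,"ay":0,"az":0},{"dx":0,"dy":38,"dz":0,"ax":0,"ay":0,"az":0},{"dx":0,"dy":38,"dz":0,"ax":0,"ay":0,"az":0},{"dx":0,"dy":38,"dz":0,"ax":0,"ay":0,"az":0},{"dx":0,"dy":0,"dz":0,"ax":0,"ay":0,"az":0}]' 0 40
python3 -c "
from h import *
st();a=cam('scene');b=cam('side')
A=cv2.resize(a['img'][140:270,150:295],(400,359),interpolation=2);B=cv2.resize(b['img'][145:275,205:350],(400,359),interpolation=2)
cv2.imwrite('pics/g.png',np.clip(np.hstack([A,B])[:,:,::-1]*1.4,0,255).astype(np.uint8))"
```

```text
time: 10.13
tool_pos: [0.5013, 0.0948, 0.391]
tcp_rot: [0.584, -3.086, -0.007]
wrist_force: [0.2, 0.2, 0.3]
width: 0.0
grip_force: 0.0
t 10.13 base mm [197.8  -1.3 391. ] F [0.2 0.2 0.3] yang 111.4 ztool [-0.001  0.004 -1.   ] w 0.0 g 0.0
```

View pics/g.png

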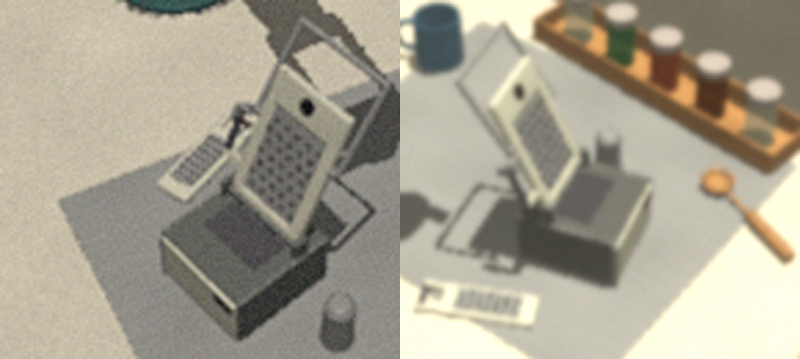

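The flap is flush, with its front edge and catch shown at (218,300). I'll go down behind the bar and push it forward.

```bash
python3 -m jog '[{"dx":0,"dy":0,"dz":33,"ax":0,"ay":0,"az":0},{"dx":0,"dy":0,"dz":33,"ax":0,"ay":0,"az":0},{"dx":0,"dy":0,"dz":33,"ax":0,"ay":0,"az":0},{"dx":0,"dy":0,"dz":0,"ax":0,"ay":0,"az":0},{"dx":0,"dy":-20,"dz":0,"ax":0,"ay":0,"az":0},{"dx":0,"dy":-12,"dz":0,"ax":0,"ay":0,"az":0},{"dx":0,"dy":-8,"dz":-1,"ax":0,"ay":0,"az":0},{"dx":0,"dy":-8,"dz":-2,"ax":0,"ay":0,"az":0},{"dx":0,"dy":-8,"dz":-2,"ax":0,"ay":0,"az":0},{"dx":0,"dy":-8,"dz":-2,"ax":0,"ay":0,"az":0},{"dx":0,"dy":-8,"dz":-2,"ax":0,"ay":0,"az":0},{"dx":0,"dy":-8,"dz":-1,"ax":0,"ay":0,"az":0},{"dx":0,"dy":0,"dz":0,"ax":0,"ay":0,"az":0}]' 0 40
python3 -c "
from h import *
st()"
```

```text
time: 11.32
tool_pos: [0.5333, 0.0129, 0.3024]
tcp_rot: [-0.573, 3.088, -0.002]
wrist_force: [-0.0, 0.8, 0.5]
width: -0.003
grip_force: 0.2
t 11.32 base mm [109.9  -1.3 302.4] F [-0.   0.8  0.5] yang 111.0 ztool [ 0.001 -0.001 -1.   ] w -0.003 g 0.2
```

```bash
python3 -m jog '[{"dx":0,"dy":-10,"dz":0,"ax":0,"ay":0,"az":0},{"dx":0,"dy":-10,"dz":0,"ax":0,"ay":0,"az":0},{"dx":0,"dy":-10,"dz":1,"ax":0,"ay":0,"az":0},{"dx":0,"dy":-10,"dz":2,"ax":0,"ay":0,"az":0},{"dx":0,"dy":-10,"dz":2,"ax":0,"ay":0,"az":0},{"dx":0,"dy":-10,"dz":2,"ax":0,"ay":0,"az":0},{"dx":0,"dy":-10,"dz":3,"ax":0,"ay":0,"az":0},{"dx":0,"dy":-10,"dz":3,"ax":0,"ay":0,"az":0},{"dx":0,"dy":-10,"dz":3,"ax":0,"ay":0,"az":0},{"dx":0,"dy":-10,"dz":3,"ax":0,"ay":0,"az":0},{"dx":0,"dy":0,"dz":0,"ax":0,"ay":0,"az":0},{"dx":0,"dy":0,"dz":0,"ax":0,"ay":0,"az":0},{"dx":0,"dy":0,"dz":-38,"ax":0,"ay":0,"az":0},{"dx":0,"dy":0,"dz":-38,"ax":0,"ay":0,"az":0},{"dx":0,"dy":38,"dz":-20,"ax":0,"ay":0,"az":0},{"dx":0,"dy":38,"dz":0,"ax":0,"ay":0,"az":0},{"dx":0,"dy":38,"dz":0,"ax":0,"ay":0,"az":0},{"dx":0,"dy":38,"dz":0,"ax":0,"ay":0,"az":0},{"dx":0,"dy":0,"dz":0,"ax":0,"ay":0,"az":0},{"dx":0,"dy":0,"dz":0,"ax":0,"ay":0,"az":0}]' 0.6 40
python3 -c "
from h import *
st();a=cam('scene');b=cam('side')
A=cv2.resize(a['img'][130:270,150:295],(400,386),interpolation=2);B=cv2.resize(b['img'][135:275,205:350],(400,386),interpolation=2)
cv2.imwrite('pics/i.png',np.clip(np.hstack([A,B])[:,:,::-1]*1.4,0,255).astype(np.uint8))"
```

```text
time: 12.98
tool_pos: [0.5136, 0.064, 0.3792]
tcp_rot: [-0.581, 3.086, -0.0]
wrist_force: [-0.2, -0.5, 0.1]
width: 0.601
grip_force: 0.0
t 12.98 base mm [164.7  -1.6 379.2] F [-0.2 -0.5  0.1] yang 111.3 ztool [ 0.002  0.    -1.   ] w 0.601 g 0.0
```

View pics/i.png

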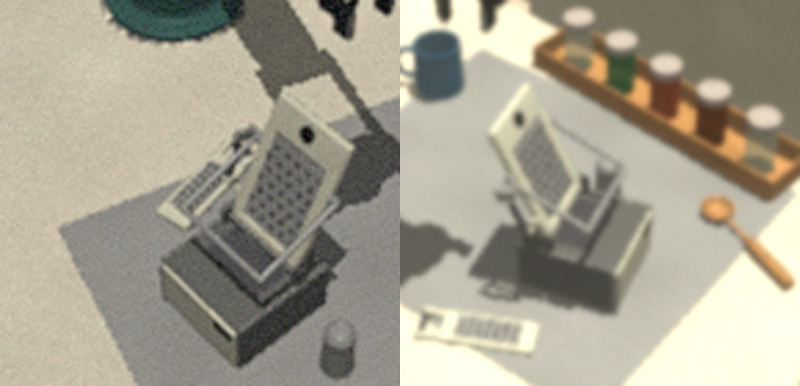

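The leg is now in front, with its bar running from (197,218) to (263,278) in the left view. I'll check that against the stop position and read the handle position.

Run:
```python
from h import *
a=cam("scene");b=cam("side")
def w(bx,by,bz): return np.r_[C+U*bx/1000-V*by/1000,bz/1000]
for j in (2.92,2.5,2.0):
    al=.6-j
    for by in(67,-67):
        X=w(78+120*np.sin(al),by,189+120*np.cos(al))
        p=proj(a,X);q=proj(b,X);print(j,by,((p-[150,130])*2.757).round(),((q-[205,135])*2.757+[400,0]).round())
for by in(58,-58):
    X=w(108.3,by,252);p=proj(a,X);q=proj(b,X);print("h",by,((p-[150,130])*2.757).round(),((q-[205,135])*2.757+[400,0]).round())
save(a,"j.png",(190,150,290,240),8)
```

```text
2.92 67 [201. 221.] [572. 242.]
2.92 -67 [278. 292.] [610. 179.]
2.5 67 [183. 210.] [591. 224.]
2.5 -67 [261. 283.] [628. 160.]
2.0 67 [177. 179.] [594. 191.]
2.0 -67 [258. 253.] [632. 128.]
h 58 [283.  92.] [489. 131.]
h -58 [355. 151.] [526.  80.]
```

View pics/j.png

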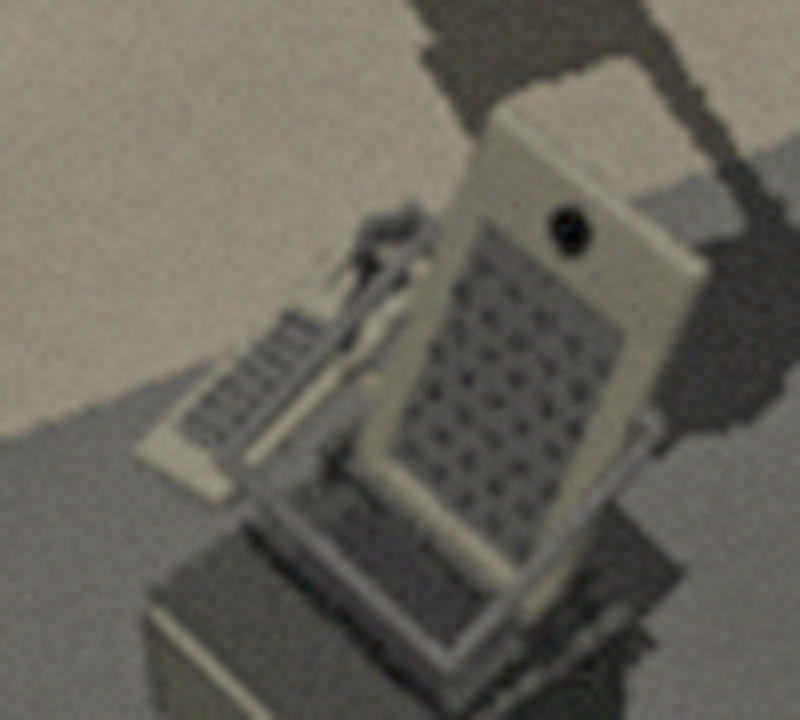

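```bash
python3 -m jog '[{"dx":0,"dy":-16,"dz":20,"ax":0,"ay":0,"az":0},{"dx":0,"dy":-17,"dz":20,"ax":0,"ay":0,"az":0},{"dx":0,"dy":0,"dz":0,"ax":6.5,"ay":0,"az":0},{"dx":0,"dy":0,"dz":0,"ax":6.4,"ay":0,"az":0},{"dx":0,"dy":0,"dz":0,"ax":6.5,"ay":0,"az":0},{"dx":0,"dy":0,"dz":0,"ax":6.4,"ay":0,"az":0},{"dx":0,"dy":9,"dz":17,"ax":0,"ay":0,"az":0},{"dx":0,"dy":8,"dz":18,"ax":0,"ay":0,"az":0},{"dx":0,"dy":0,"dz":0,"ax":0,"ay":0,"az":0},{"dx":0,"dy":0,"dz":0,"ax":0,"ay":0,"az":0},{"dx":0,"dy":0,"dz":0,"ax":0,"ay":0,"az":0},{"dx":0,"dy":0,"dz":0,"ax":0,"ay":0,"az":0},{"dx":0,"dy":0,"dz":0,"ax":0,"ay":0,"az":0},{"dx":0,"dy":0,"dz":0,"ax":0,"ay":0,"az":0}]' 0.6 40
python3 - <<'E'
from h import *
st();b=cam("side");a=cam("scene")
A=cv2.resize(a['img'][130:270,150:295],(400,386),interpolation=2);B=cv2.resize(b['img'][105:245,205:350],(400,386),interpolation=2)
cv2.imwrite('pics/k.png',np.clip(np.hstack([A,B])[:,:,::-1]*1.4,0,255).astype(np.uint8))
E
```

```text
time: 14.35
tool_pos: [0.5268, 0.031, 0.3008]
tcp_rot: [-0.544, 2.933, -0.672]
wrist_force: [0.5, -0.5, -0.2]
width: 0.599
grip_force: 0.0
t 14.35 base mm [129.2  -1.8 300.8] F [ 0.5 -0.5 -0.2] yang 111.0 ztool [ 0.158 -0.406 -0.9  ] w 0.599 g 0.0
```

View pics/k.png

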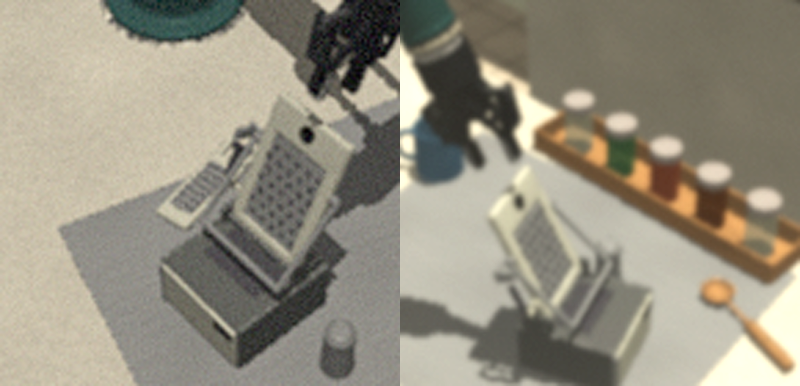

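The leg is fully down: its bar corner at about (281,290) matches the predicted (278,292). The gripper straddles the handle's top edge, so I'll go in and grip.

```bash
python3 -m jog '[{"dx":0,"dy":2,"dz":20,"ax":0,"ay":0,"az":0},{"dx":0,"dy":0,"dz":20,"ax":0,"ay":0,"az":0},{"dx":0,"dy":0,"dz":15,"ax":0,"ay":0,"az":0},{"dx":0,"dy":0,"dz":15,"ax":0,"ay":0,"az":0},{"dx":0,"dy":0,"dz":0,"ax":0,"ay":0,"az":0},{"dx":0,"dy":0,"dz":0,"ax":0,"ay":0,"az":0}]' 0.6 60
python3 -m jog '[{"dx":0,"dy":0,"dz":0,"ax":0,"ay":0,"az":0},{"dx":0,"dy":0,"dz":0,"ax":0,"ay":0,"az":0},{"dx":0,"dy":0,"dz":0,"ax":0,"ay":0,"az":0},{"dx":0,"dy":0,"dz":0,"ax":0,"ay":0,"az":0},{"dx":0,"dy":0,"dz":0,"ax":0,"ay":0,"az":0},{"dx":0,"dy":0,"dz":0,"ax":0,"ay":0,"az":0},{"dx":0,"dy":0,"dz":0,"ax":0,"ay":0,"az":0},{"dx":0,"dy":0,"dz":0,"ax":0,"ay":0,"az":0}]' 0 60
python3 - <<'E'
from h import *
st()
R=np.radians
s=bot.read_state();p=1000*tobase(s["tool_pos"]);d=p[[0,2]]-[30,90];r=np.hypot(*d);t=np.arctan2(*d);print(r,t)
n=6
# per-row motion in tool axes for turn of dth about hinge (tool y tangential, z radial)
for n,tot in((5,t),):
    th=tot/n;print("per row ax",-np.degrees(th),"dy",-r*np.sin(th),"dz",r*(1-np.cos(th)))
E
```

```text
time: 14.95
tool_pos: [0.5359, 0.0042, 0.2351]
tcp_rot: [-0.546, 2.937, -0.673]
wrist_force: [-0.1, 0.5, 0.7]
width: 0.603
grip_force: 0.0
time: 15.62
tool_pos: [0.537, 0.0055, 0.2368]
tcp_rot: [-0.546, 2.933, -0.67]
wrist_force: [-3.1, 5.8, 4.6]
width: 0.158
grip_force: 59.7
t 15.62 base mm [101.7  -2.1 236.8] F [-3.1  5.8  4.6] yang 111.1 ztool [ 0.159 -0.405 -0.901] w 0.158 g 59.7
163.3904334260639 0.4544737768341551
per row ax -5.207885862393506 dy -14.830891990467777 dz 0.6744895916501245
```

```bash
python3 -m jog '[{"dx":0,"dy":-7.4,"dz":0.2,"ax":-2.6,"ay":0,"az":0},{"dx":0,"dy":-7.4,"dz":0.2,"ax":-2.6,"ay":0,"az":0},{"dx":0,"dy":-7.4,"dz":0.2,"ax":-2.6,"ay":0,"az":0},{"dx":0,"dy":-7.4,"dz":0.2,"ax":-2.6,"ay":0,"az":0},{"dx":0,"dy":-7.4,"dz":0.2,"ax":-2.6,"ay":0,"az":0},{"dx":0,"dy":-7.4,"dz":0.2,"ax":-2.6,"ay":0,"az":0},{"dx":0,"dy":-7.4,"dz":0.2,"ax":-2.6,"ay":0,"az":0},{"dx":0,"dy":-7.4,"dz":0.2,"ax":-2.6,"ay":0,"az":0},{"dx":0,"dy":-7.4,"dz":0.2,"ax":-2.6,"ay":0,"az":0},{"dx":0,"dy":-7.4,"dz":0.2,"ax":-2.6,"ay":0,"az":0},{"dx":0,"dy":0,"dz":0,"ax":0,"ay":0,"az":0},{"dx":0,"dy":0,"dz":0,"ax":0,"ay":0,"az":0},{"dx":0,"dy":0,"dz":0,"ax":0,"ay":0,"az":0},{"dx":0,"dy":0,"dz":0,"ax":0,"ay":0,"az":0}]' 0 60
python3 - <<'E'
from h import *
st();a=cam("scene");b=cam("side")
A=cv2.resize(a['img'][130:270,150:295],(400,386),interpolation=2);B=cv2.resize(b['img'][125:265,205:350],(400,386),interpolation=2)
cv2.imwrite('pics/l.png',np.clip(np.hstack([A,B])[:,:,::-1]*1.4,0,255).astype(np.uint8))
s=bot.read_state();p=1000*tobase(s["tool_pos"]);d=p[[0,2]]-[30,90];print(np.hypot(*d),np.arctan2(*d))
E
```

```text
time: 16.78
tool_pos: [0.563, -0.0613, 0.253]
tcp_rot: [-0.575, 3.087, 0.006]
wrist_force: [0.4, 4.2, 5.6]
width: 0.152
grip_force: 59.8
t 16.78 base mm [ 30.  -2. 253.] F [0.4 4.2 5.6] yang 111.1 ztool [ 0.001  0.004 -1.   ] w 0.152 g 59.8
163.02361846421638 0.000504619093453153
```

```bash
python3 -c "
from h import *
print(bot.finish_job())"
```

```text
the job is handed in; nothing more can be done
None
```

The job is handed in at about 17 s: the flap is shut on its catch, the leg is down at its stop, and the gripper is holding the grater upright by its handle (0.00 rad by the gripper's position; I took no picture of this final pose).

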